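Load a tool handle into the end-boring jig and hold it in the V

TASK

Before loading the boring jig, turn the drill's speed knob fully anticlockwise to its off stop. Then take the round wooden tool handle from its rest and seat it in the jig's two V-supports, roughly centred along them and with its brass end towards the drill, and press it down firmly (about a kilogram's push) so that it bears on both sides of the V. Finish while still holding it pressed there, do not let go, and leave the hammer, the wax jar and the sanding block where they are.

Things in the scene. Friction and masses are not known exactly. Their poses are not given: they have to be found in the camera images.
- speed (a joint): Angle of the black speed knob, rad: 0 is the off stop, it grows clockwise seen from above (up to 4.2); it starts between 0.7 and 2.5. Turn it anticlockwise to 0. Light friction (0.03 N m), no spring; it stays where left. At 0 the white mark on the knob points at the red dot on top of the grey controller box.
- speed_grip (a point): On the knob's vertical axis at the height to grip, 87 mm above the bench. The knob is a black upright bar 42 mm long, 14 mm thick, 32 mm high (top 7 mm above this point) on a disc 44 mm wide, its top 23 mm below this point. The point turns with the knob: x runs along the bar, the white mark at its -x end; z is up. The knob is on a fixed grey box 100 x 85 x 50 mm.
- handle: Loose round handle of dark wood, 36 mm diameter, 140 mm long, with a brass ferrule 28 mm in diameter and 16 mm long on one end; about 0.13 kg. Origin on its axis, in the middle of the wooden part; x runs along the axis towards the brass end. It starts lying level on the wooden rest, its axis 34 mm above the bench.
- ferrule (a point): Centre of the brass end face of the handle, 86 mm from the handle's origin along its x axis.
- v_axis (a point): On the jig: where the middle of the handle's axis lies when seated, midway between the two V-supports, 60 mm above the bench. x runs level along the V towards the blue drill, y to the left of that, z up. The V opens upwards, its faces at 45 degrees: bottom 25 mm below this point, upper edges about level with it, 26 mm to either side.
- v_left: The steel cheeks of both V-supports on the +y side of the V axis, polished and slippery (friction about 0.2), fixed to the jig; its origin and axes are those of the jig: on the bench 60 mm below point v_axis.
- v_right: The steel cheeks of both V-supports on the -y side of the V axis; the same polish, origin and axes.
- rest: Fixed wooden rest under the handle, origin on the bench, x along the handle. Two cross bars, 14 mm wide along x, 70 mm long along y, up to 21 mm high, centred at x = -58 and +58 mm. Between them fingers have room down to a strip 30 mm wide and 4 mm high. The handle's middle lies within 6 mm of the rest's along x.
- jig: Fixed, rigid jig; origin on the bench 60 mm below point v_axis, same axes. Plywood base 10 mm thick, 100 mm wide, from x -70 to 290 mm. Two steel V-supports, each 70 mm wide, from x 30 to 52 and from -52 to -30 mm: the 60 mm between them is free for fingers down to the base. Drill bit's tip at x 112 mm; drill 54 mm in diameter on the V axis, its top 87 mm high.
- hammer: Bystander: hammer 260 mm long lying on the bench along its x axis, origin under its middle. Leave it alone.
- wax: Bystander: wax jar with green cap, 60 mm in diameter, 70 mm high, origin under its middle. Leave it alone.
- sander: Bystander: cork sanding block 50 x 100 x 30 mm, origin under its middle. Leave it alone.
Things that resemble listed ones, but are neither listed nor needed, are in the scene too. Of the things shaped like the part that bears speed, the grey one is meant.

How it is judged (in metres and radians):
On the way, in this order (a step that is already met when the one before it is completed fails the run):
1. the speed knob is at its off stop (within 0.08 rad) (value of joint speed below 0.08 rad), for 0.2 s.
2. the handle is seated in the V, brass end towards the drill, held and pressed on both sides (angle between the x axis of handle and the x axis of v_axis, either way round below 0.05 rad and x of handle in the frame of v_axis between -0.015 and 0.015 m and y of handle in the frame of v_axis between -0.003 and 0.003 m and z of handle in the frame of v_axis between -0.004 and 0.003 m and x of ferrule in the frame of v_axis above 0.05 m and contact force between handle and v_left above 3 N and contact force between handle and v_right above 3 N and contact force between the fingers and handle above 3 N), for 0.3 s.
At the end, for the whole second after the job is handed in: Fingers still on the handle (over 3 N); it lies still in both Vs: axis within 0.05 rad, 15 mm along, 3 mm sideways, +3/-4 mm in height, brass end to the drill, over 3 N on the left and on the right cheeks; knob within 0.08 rad of off (all of step 2 and value of joint speed below 0.08 rad and linear speed of handle below 0.02 m/s); the arm keeps its last pose, push and grip.
It fails at once if a bystander is moved more than 40 mm (distance of any of hammer, wax, sander from where it was at the start of the episode above 0.04 m).
It also fails if it takes over 69 s, if anything falls off the work surface, if the arm or the gripper's body presses on something with over 40 N, if the wrist force passes 120 N, or if a joint passes its speed limit or range.

ROBOT

A 6-joint arm with a two-finger parallel gripper is mounted at the origin on the work surface. World frame = base frame: x ahead of the robot, y to its left, z up, the work surface at z = 0. Lengths are in mm, angles in rad, forces in N, time in s.
With the tool pointing down it reaches from about 375 to 900 mm from the base axis. Payload 3.1 kg.
Tool frame: the origin (TCP) lies at the very end of the fingers, on their centre line; the grasp point (between the pads) lies 19 mm behind it; z points along the fingers, y is the line along which they close (so a half turn about z gives the same grasp; the last joint's range is limited). The gripper opens to 87 mm and grips with 3 to 60 N. Pads are 19 mm wide; open, the fingers measure 117 mm over their backs; the gripper's body (75 mm by 190 mm) begins 51 mm behind the grasp point.
Start: joints at [1.141, 0.527, 1.433, -0, 1.181, -0.178], TCP at [155.677, 605.278, 222.548] pointing down, gripper open.
Joint ranges: [-3.08, 3.08], [-0.75, 2.2], [0.22, 2.44], [-1.43, 4.57], [0, 2.65], [-2.85, 2.85]. Speed limits (rad/s): [2.79, 2.79, 3.14, 3.14, 3.14, 3.14].

INTERFACE

Orientations are given as a 3x3 rotation matrix whose columns are the frame's x, y, z axes.
In Python, from plant import bot gives the robot as it stands.
- The arm moves only by the shell command python3 -m handwheel 'ROWS' [OPENING] [FORCE]. ROWS is text: rows parted by semicolons, each of 6 numbers parted by spaces: the shift along the tool's x, y, z in units of 40 cm (1.0 is 40 cm), then the turn, a rotation vector about the tool's x, y, z in units of 45 degrees (1.0 is 45 degrees). In form: dx dy dz wx wy wz; .... A call has exactly 5 rows; each row is the pose to reach, as a shift and turn from the pose commanded when the call began, along the tool's axes at that moment; what a row does not reach only later rows make up. A row lasts 1/12 s, in which the tool goes at most 41.7 mm and 7.16 degrees, less where a joint would pass 70% of its speed; a pose out of reach is approached as far as the arm can. A call with a number of a shift or a turn outside -1 to 1 is refused whole. A call with a gripper value outside its range is refused whole. OPENING is the opening, from 0 (shut) to 1 (fully open), set as the call begins (- or left out, the last holds). The fingers move at their own pace and stop on an object; FORCE is the grip in N (left out, the last holds). Time passes only in rows, so rows that repeat a pose let the fingers close, or fill a call up. It gives the time, the measured TCP pose, the force, the opening and the grip force at its end, in the units of the state.
- bot.read_state(): the state, without advancing time (a new reading comes with each control period).
- bot.capture(name): name is "scene" or "side" or "wrist"; returns the picture (400x640x3 uint8, red, green, blue); there is no depth.
- bot.get_calibration(name): a dict with "intrinsics" (3x3 intrinsics, pixels), "k1" (the pictures are not rectified: a ray, as slopes to the right and down, at radius r is drawn at 1 + k1 r^2 times it, then the intrinsics apply), "cam_to_world" (4x4, takes a point from camera to world coordinates). Camera axes: x right, y down, z forward; pixel columns grow to the right and rows downward; lengths in mm; the calibration is good to about 2 mm. A picture is of the moment at which its call begins: read the wrist's pose just before it. get_calibration takes no time and is no camera call; for the wrist camera it gives the pose at the moment of the call.
- bot.hand_in(): hands the job in; it is judged then, once.
The state is a dict: "time": time; "joints": joint angles; "qd": joint speeds; "tau": joint torques, N m; "eef_pos": TCP position; "eef_rot": TCP orientation; "contact_force": force on the tool from outside, world axes, zero at the start; "moment": the same for the moment, N m; "finger_gap": opening from 0.0 (shut) to 1.0 (fully open); "gripper_force": force on a finger pad.
Only numpy, scipy, OpenCV 4.12 (cv2) and the standard library are available. Lean on these libraries where they do the work, as an engineer would, in place of code of your own. Each camera call takes 0.05 s, during which the arm holds its last target. There are 200 camera calls.

## Working session

There is one attempt and no reset: what is moved stays moved. The work goes in short steps, Python scripts to look and compute and a shell command to move; the robot and the scene stay as the last step left them, time stands still between calls to the robot, and variables do not carry over. Pictures are saved under pics/ and viewed, at most 10 in all, crops included, and the job is handed in when it is done.

```bash
ls; mkdir -p pics
cat > h.py <<'E'
import numpy as np, cv2
from plant import bot
def ray(c,u,v):
    K=np.array(c["intrinsics"]);k=c["k1"];T=np.array(c["cam_to_world"])
    d=np.array([(u-K[0,2])/K[0,0],(v-K[1,2])/K[1,1]]);s=d.copy()
    for _ in range(30): s=d/(1+k*(s@s))
    return T[:3,3],T[:3,:3]@np.array([s[0],s[1],1])
def plane(c,u,v,z):
    o,d=ray(c,u,v);return o+d*(z-o[2])/d[2]
def proj(c,p):
    K=np.array(c["intrinsics"]);T=np.array(c["cam_to_world"])
    q=T[:3,:3].T@(np.array(p)-T[:3,3]);s=q[:2]/q[2];s=s*(1+c["k1"]*(s@s));return K[:2,:2]@s+K[:2,2]
def tool(dw):
    "world shift (mm) -> tool-axis units"
    R=np.array(bot.read_state()["eef_rot"]);return R.T@np.array(dw)/400
E
python3 - <<'E'
from h import *
for n in("scene","side"):
    im=bot.capture(n);np.save(n,im);cv2.imwrite(f"pics/{n}.png",im[...,::-1])
    c=bot.get_calibration(n);print(n,np.round(c["cam_to_world"],3).tolist(),c["intrinsics"][0][0])
s=bot.read_state();print(s["eef_rot"],s["time"])
E
```

```text
pics
scene [[0.859, 0.413, -0.304, 936.03], [0.512, -0.703, 0.493, -811.192], [-0.01, -0.579, -0.815, 1149.145], [0.0, 0.0, 0.0, 1.0]] 508.41682655361
side [[-0.872, -0.313, 0.377, 195.607], [-0.49, 0.567, -0.662, 412.282], [-0.006, -0.762, -0.648, 641.955], [0.0, 0.0, 0.0, 1.0]] 394.66679525964906
[[-9.68466446e-01  2.49142888e-01 -7.51024531e-04]
 [ 2.49143851e-01  9.68464900e-01 -1.75498034e-03]
 [ 2.90100028e-04 -1.88675271e-03 -9.99998178e-01]] 0.1
```

View pics/scene.png

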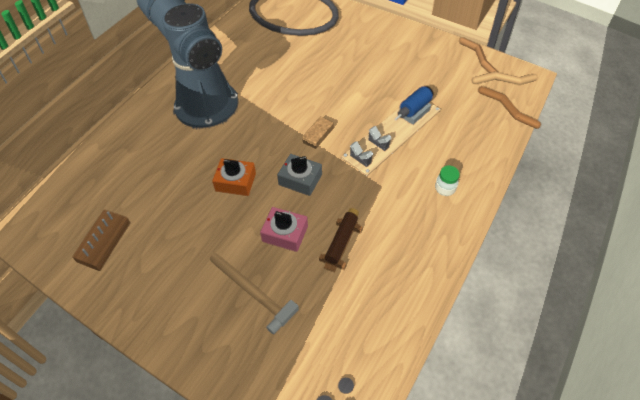

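View pics/side.png

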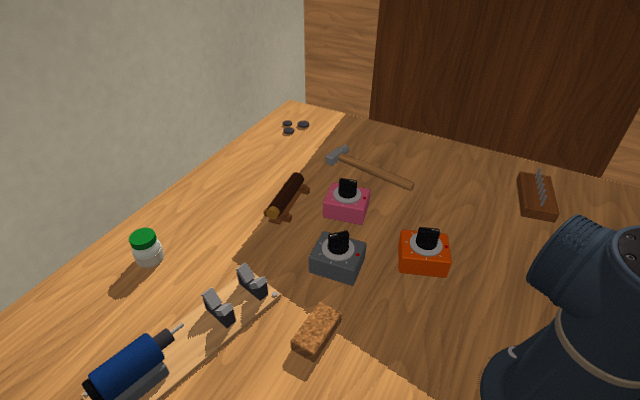

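Scene: box candidates are orange (235,177), pink (285,228) and grey (300,174). The grey one matches the description. The handle is at (341,238), with its brass end near (352,212). The V-supports are at (361,154) and (379,139), and the drill is at (416,103). Side: grey box (338,258), handle (286,196) with brass at (271,212), V-supports at (218,307) and (252,282).

Run:
```python
from h import *
a=np.load("scene.npy")[140:205,265:335];b=np.load("side.npy")[222:292,300:375]
f=lambda x:cv2.resize(x,(400,380),interpolation=cv2.INTER_CUBIC)
cv2.imwrite("pics/crop.png",np.hstack([f(a),f(b)])[...,::-1])
S=bot.get_calibration("scene");D=bot.get_calibration("side")
P=lambda n,c,u,v,z:print(n,np.round(plane(c,u,v,z)[:2]))
P("knob top scene",S,299,160,94);P("knob top side",D,338,234,94)
P("handle ends scene",S,352,214,48);P("",S,331,263,48)
P("side brass",D,271,212,34);P("side far",D,300,177,48)
P("V1",S,361,154,50);P("V2",S,379,139,50);P("drill",S,420,98,85)
P("V1 side",D,252,282,50);P("V2 side",D,218,307,50);P("hammer",S,250,288,20);P("hamhead",S,283,316,20)
P("wax",S,449,175,70);P("sander",S,320,128,30)
```

```text
knob top scene [ 428. -109.]
knob top side [ 428. -100.]
handle ends scene [ 621. -161.]
 [ 646. -311.]
side brass [ 623. -146.]
side far [ 624. -282.]
V1 [546.  27.]
V2 [564. 104.]
drill [608. 284.]
V1 side [531.  54.]
V2 side [551. 130.]
hammer [ 504. -458.]
hamhead [ 613. -477.]
wax [793.  69.]
sander [386.  70.]
```

View pics/crop.png

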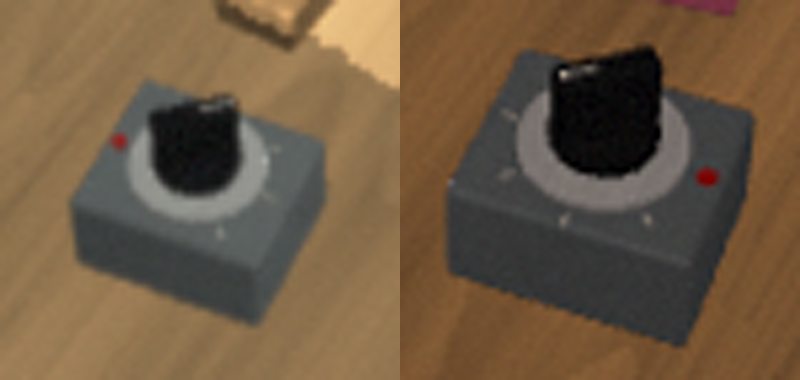

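Run:
```python
from h import *
S=bot.get_calibration("scene");D=bot.get_calibration("side")
for n,c,r,m,o in(("scene",S,(285.8,164.3),(304,157.2),(292.1,158.8)),("side",D,(357.7,254.6),(330.5,234.5),(347.2,231.2))):
    r=plane(c,*r,50);m=plane(c,*m,94);o=plane(c,*o,94);k=(m+o)/2
    a=np.degrees(np.arctan2(*(r-k)[1::-1]));b=np.degrees(np.arctan2(*(m-o)[1::-1]))
    print(n,np.round(r[:2]),np.round(k[:2]),"len",np.linalg.norm(m-o),"red",a,"mark",b,"speed",np.radians((a-b)%360))
print("to (480,200)",tool([480-156,200-605,20]),"then",tool([425-480,-104-200,0]))
```

```text
scene [ 384. -111.] [ 423. -104.] len 32.298652118908954 red -170.04963648794634 mark 40.20948332823175 speed 2.613471384042024
side [ 385. -107.] [ 428. -104.] len 34.8930007704616 red -175.6866644580697 mark 44.52957578121544 speed 2.439686848641235
to (480,200) [-1.03670147 -0.77885931 -0.04883132] then [-0.05618519 -0.77029047  0.00143705]
```

Speed is about 2.45 rad (140°) and the bar lies at about 42°. I'll grip with the closing axis at −48° and turn anticlockwise to 92°.

```bash
python3 -m handwheel '-.08 -.06 0 0 0 0;-.16 -.12 0 0 0 0;-.24 -.18 0 0 0 0;-.32 -.24 0 0 0 0;-.4 -.3 0 0 0 0' 1
python3 -m handwheel '-.08 -.06 0 0 0 0;-.16 -.12 0 0 0 0;-.24 -.18 0 0 0 0;-.32 -.24 0 0 0 0;-.4 -.3 0 0 0 0' >/dev/null
python3 -m handwheel '-.06 -.045 -.01 0 0 0;-.12 -.09 -.02 0 0 0;-.18 -.135 -.03 0 0 0;-.237 -.179 -.04 0 0 0;-.237 -.179 -.05 0 0 0' >/dev/null
python3 -m handwheel '-.005 -.08 0 0 0 0;-.01 -.16 0 0 0 0;-.015 -.24 0 0 0 0;-.02 -.32 0 0 0 0;-.028 -.385 0 0 0 0' >/dev/null
python3 -m handwheel '-.005 -.08 0 0 0 0;-.01 -.16 0 0 0 0;-.015 -.24 0 0 0 0;-.02 -.32 0 0 0 0;-.028 -.385 0 0 0 0' >/dev/null
python3 -m handwheel '0 0 0 0 0 .15;0 0 0 0 0 .3;0 0 0 0 0 .45;0 0 0 0 0 .6;0 0 0 0 0 .75' >/dev/null
python3 -m handwheel '0 0 0 0 0 .15;0 0 0 0 0 .3;0 0 0 0 0 .45;0 0 0 0 0 .6;0 0 0 0 0 .75' >/dev/null
python3 -m handwheel '0 0 0 0 0 .15;0 0 0 0 0 .3;0 0 0 0 0 .45;0 0 0 0 0 .6;0 0 0 0 0 .75'
python3 -m handwheel '0 0 0 0 0 .15;0 0 0 0 0 .3;0 0 0 0 0 .45;0 0 0 0 0 .5;0 0 0 0 0 .5'
python3 - <<'E'
from h import *
s=bot.read_state();R=np.array(s["eef_rot"]);print(s["time"],s["eef_pos"],"ya",np.degrees(np.arctan2(R[1,1],R[0,1])),s["joints"])
c=bot.get_calibration("wrist");im=bot.capture("wrist");cv2.imwrite("pics/w1.png",im[...,::-1])
np.savez("w1.npz",im=im,**{k:np.array(v) for k,v in c.items()})
print(np.round(c["cam_to_world"],3).tolist())
E
```

```text
time: 0.52
eef_pos: [281.2, 447.5, 222.2]
eef_rot: [[-0.969, 0.248, -0.0], [0.248, 0.969, -0.001], [0.0, -0.001, -1.0]]
contact_force: [1.1, -0.2, -0.4]
finger_gap: 1.003
gripper_force: 0.0
time: 3.43
eef_pos: [424.3, -103.0, 242.3]
eef_rot: [[0.438, 0.899, -0.001], [0.899, -0.438, 0.001], [0.0, -0.001, -1.0]]
contact_force: [0.4, -0.3, -0.5]
finger_gap: 1.0
gripper_force: 0.0
time: 3.85
eef_pos: [424.4, -103.1, 242.4]
eef_rot: [[0.745, 0.667, -0.001], [0.667, -0.745, 0.001], [-0.0, -0.001, -1.0]]
contact_force: [0.6, 0.5, 0.2]
finger_gap: 0.999
gripper_force: 0.0
3.85 [ 424.3887804  -103.09281363  242.36427609] ya -48.190581676526726 [-4.95399626e-01  2.45142256e-01  1.85683431e+00  1.83885943e-04
  1.04045906e+00  3.45591554e-01]
[[0.666, -0.714, -0.216, 484.189], [-0.746, -0.638, -0.193, -49.762], [-0.0, 0.29, -0.957, 404.983], [0.0, 0.0, 0.0, 1.0]]
```

View pics/w1.png

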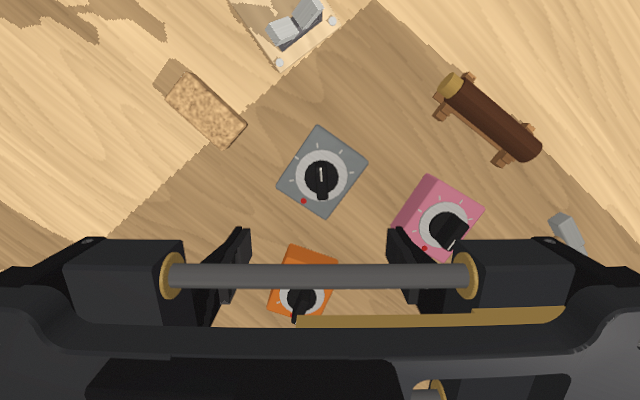

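The grey box is at (322,172) and its knob disc is centred near (321,177). The white mark points up at (320,170) and the red dot is at (303,201). The bar runs vertically in the picture.

Run:
```python
from h import *
d=np.load("w1.npz");c={k:d[k] for k in("intrinsics","k1","cam_to_world")};im=d["im"]
# black bar mask in disc area
sub=im[135:215,285:360].astype(int);m=(sub.max(2)<50).astype(np.uint8)
n,l,st,ce=cv2.connectedComponentsWithStats(m);i=1+st[1:,4].argmax();print("black",st[i]+[285,135,0,0,0],ce[i]+[285,135])
L=((sub.min(2)>150)).astype(np.uint8);n,l,st,ce=cv2.connectedComponentsWithStats(L)
for i in range(1,n):
    if st[i,4]>8: print("light",st[i]+[285,135,0,0,0],ce[i]+[285,135])
i=1+st[1:,4].argmax();ct=cv2.findContours((l==i).astype(np.uint8),cv2.RETR_EXTERNAL,cv2.CHAIN_APPROX_NONE)[0][0]
e=cv2.fitEllipse(cv2.convexHull(ct));u=np.array(e[0])+[285,135];print("disc",u,e[1:],plane(c,*u,64),"width",np.linalg.norm(plane(c,u[0]-e[1][0]/2,u[1],64)-plane(c,u[0]+e[1][0]/2,u[1],64)))
R=(sub[...,0]>120)&(sub[...,1]<70)&(sub[...,2]<90);v=np.argwhere(R).mean(0)[::-1]+[285,135];print("red",v,plane(c,*v,50))
bigs=cv2.resize(im[140:215,285:360],(600,600),interpolation=cv2.INTER_CUBIC);cv2.imwrite("pics/w1c.png",bigs[...,::-1])
```

```text
black [305 161  33  39 864] [321.04166667 178.48032407]
light [ 296  150   51   50 1008] [320.69345238 171.75496032]
light [320 168   2  13  16] [320.8125 173.0625]
disc [320.90354919 175.02627945] ((50.57403564453125, 51.46297073364258), 84.88434600830078) [ 429.77310509 -102.78646896   64.        ] width 63.48679027615325
red [302.95652174 200.39130435] [ 385.60502305 -110.25600607   50.        ]
```

View pics/w1c.png

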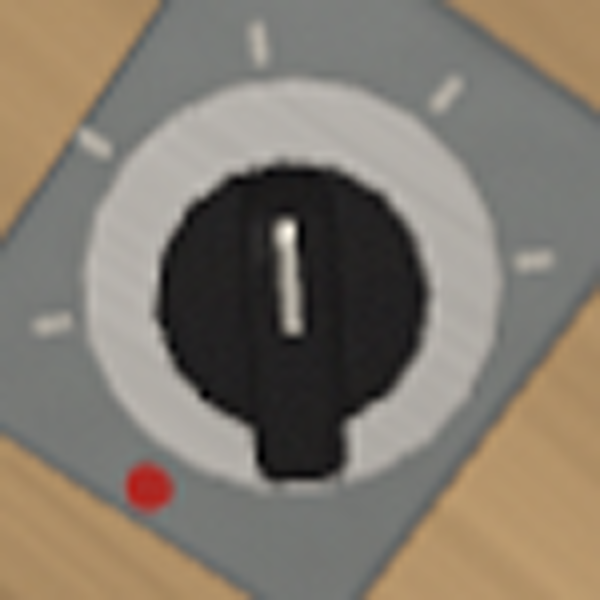

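Run:
```python
from h import *
d=np.load("w1.npz");c={k:d[k] for k in("intrinsics","k1","cam_to_world")}
p=lambda x,y,z:plane(c,285+x/8,140+y/8,z)
A=p(286,222,94);B=p(293,333,94);E=p(300,478,94);print("mark",A,B,np.linalg.norm(A-B),"ang",np.degrees(np.arctan2(*(A-B)[1::-1])), "bar end",E)
dsc=[p(292,292,64),p(293,284,50.5)];print("disc44",dsc[0],np.linalg.norm(p(158,292,64)-p(428,292,64)),"ring",dsc[1])
r=plane(c,302.96,200.39,50);print("red",np.degrees(np.arctan2(*(r-dsc[0])[1::-1])))
print("shift",tool(dsc[0]+[0,0,4]-np.array(bot.read_state()["eef_pos"])))
```

```text
mark [440.7285916  -92.34423605  94.        ] [ 429.33400537 -103.93605735   94.        ] 16.254442976232728 ang 45.49161487072827 bar end [ 413.73037659 -119.36403218   94.        ]
disc44 [ 428.8646142  -104.61067362   64.        ] 42.423406537966606 ring [ 427.77622381 -106.01017597   50.5       ]
red -172.56124175570812
shift [0.00592512 0.01049947 0.4359533 ]
```

```bash
python3 -m handwheel '.005 .01 .08 0 0 -.08;.0055 .01 .17 0 0 -.08;.0055 .01 .26 0 0 -.08;.0055 .01 .34 0 0 -.08;.0055 .01 .40 0 0 -.08' >/dev/null
python3 -m handwheel '0 0 .015 0 0 0;0 0 .031 0 0 0;0 0 .031 0 0 0;0 0 .031 0 0 0;0 0 .031 0 0 0'
python3 -m handwheel '0 0 0 0 0 0;0 0 0 0 0 0;0 0 0 0 0 0;0 0 0 0 0 0;0 0 0 0 0 0' 0 20 >/dev/null
python3 -m handwheel '0 0 0 0 0 0;0 0 0 0 0 0;0 0 0 0 0 0;0 0 0 0 0 0;0 0 0 0 0 0' 0 20
```

```text
time: 4.73
eef_pos: [430.0, -105.7, 71.4]
eef_rot: [[0.702, 0.713, 0.003], [0.713, -0.702, -0.001], [0.001, 0.003, -1.0]]
contact_force: [0.4, -0.3, 0.5]
finger_gap: 1.0
gripper_force: 0.0
time: 5.57
eef_pos: [429.0, -105.2, 70.1]
eef_rot: [[0.702, 0.712, -0.0], [0.712, -0.702, 0.0], [-0.0, -0.0, -1.0]]
contact_force: [-0.5, 0.2, 0.9]
finger_gap: 0.326
gripper_force: 0.0
```

```bash
python3 -m handwheel '0 0 0 0 0 0;0 0 0 0 0 0;0 0 0 0 0 0;0 0 0 0 0 0;0 0 0 0 0 0'
python3 -m handwheel '0 0 0 0 0 -.14;0 0 0 0 0 -.28;0 0 0 0 0 -.42;0 0 0 0 0 -.56;0 0 0 0 0 -.7'
python3 -m handwheel '0 0 0 0 0 -.14;0 0 0 0 0 -.28;0 0 0 0 0 -.42;0 0 0 0 0 -.56;0 0 0 0 0 -.7' >/dev/null
python3 -m handwheel '0 0 0 0 0 -.14;0 0 0 0 0 -.28;0 0 0 0 0 -.42;0 0 0 0 0 -.56;0 0 0 0 0 -.7' >/dev/null
python3 -m handwheel '0 0 0 0 0 -.14;0 0 0 0 0 -.28;0 0 0 0 0 -.42;0 0 0 0 0 -.56;0 0 0 0 0 -.7'
python3 -m handwheel '0 0 0 0 0 -.12;0 0 0 0 0 -.22;0 0 0 0 0 -.3;0 0 0 0 0 -.36;0 0 0 0 0 -.36'
python3 -c "
from h import *
s=bot.read_state();print(s['moment'],s['joints'])"
```

```text
time: 5.98
eef_pos: [428.0, -104.4, 70.0]
eef_rot: [[0.702, 0.712, -0.002], [0.712, -0.702, 0.001], [-0.0, -0.003, -1.0]]
contact_force: [-1.1, 3.3, 1.6]
finger_gap: 0.157
gripper_force: 20.0
time: 6.4
eef_pos: [427.4, -104.1, 70.0]
eef_rot: [[0.221, 0.975, -0.003], [0.975, -0.221, 0.002], [0.001, -0.004, -1.0]]
contact_force: [-2.8, 3.8, 3.0]
finger_gap: 0.155
gripper_force: 20.0
time: 7.65
eef_pos: [426.1, -104.9, 70.0]
eef_rot: [[-0.99, 0.142, -0.006], [0.142, 0.99, 0.001], [0.006, 0.0, -1.0]]
contact_force: [-7.4, -3.4, 4.3]
finger_gap: 0.16
gripper_force: 20.0
time: 8.07
eef_pos: [426.1, -105.2, 70.0]
eef_rot: [[-0.991, -0.135, -0.006], [-0.135, 0.991, 0.001], [0.006, 0.002, -1.0]]
contact_force: [-7.8, -4.1, 3.3]
finger_gap: 0.16
gripper_force: 20.0
[-0.77906154  1.29764268 -0.34731884] [-0.49625266  0.57148626  2.01762847 -0.00366528  0.55794851 -2.19889808]
```

```bash
python3 -m handwheel '0 0 0 0 0 -.04;0 0 0 0 0 -.08;0 0 0 0 0 -.08;0 0 0 0 0 -.08;0 0 0 0 0 -.08'|sed -n 3p
python3 -c "
from h import *
s=bot.read_state();print(s['moment'])"
python3 -m handwheel '0 0 0 0 0 0;0 0 0 0 0 0;0 0 0 0 0 0;0 0 0 0 0 0;0 0 0 0 0 0' 1 >/dev/null
python3 -m handwheel '0 0 0 0 0 0;0 0 0 0 0 0;0 0 0 0 0 0;0 0 0 0 0 0;0 0 0 0 0 0' 1
python3 -c "
from h import *
s=bot.read_state();print(s['moment'])"
```

```text
eef_rot: [[-0.981, -0.194, -0.005], [-0.194, 0.981, 0.001], [0.005, 0.002, -1.0]]
[-0.51385937  1.2454557  -0.39188482]
time: 9.32
eef_pos: [429.0, -105.2, 70.2]
eef_rot: [[-0.981, -0.195, 0.0], [-0.195, 0.981, -0.0], [-0.0, -0.0, -1.0]]
contact_force: [0.9, -0.1, -0.3]
finger_gap: 0.841
gripper_force: 0.0
[ 0.02330315 -0.01682147  0.07573334]
```

```bash
python3 -m handwheel '0 0 -.05 0 0 0;0 0 -.15 0 0 0;0 0 -.25 0 0 0;0 0 -.35 0 0 0;0 0 -.43 0 0 0' 1 >/dev/null
python3 -m handwheel '0 0 0 0 0 .15;0 0 0 0 0 .3;0 0 0 0 0 .45;0 0 0 0 0 .6;0 0 0 0 0 .75' >/dev/null
python3 -m handwheel '0 0 0 0 0 .15;0 0 0 0 0 .3;0 0 0 0 0 .45;0 0 0 0 0 .6;0 0 0 0 0 .75' >/dev/null
python3 -m handwheel '0 0 0 0 0 .15;0 0 0 0 0 .3;0 0 0 0 0 .45;0 0 0 0 0 .6;0 0 0 0 0 .63'
python3 - <<'E'
from h import *
c=bot.get_calibration("wrist");im=bot.capture("wrist");S=bot.get_calibration("scene");s=bot.capture("scene");S2=bot.capture("side")
f=lambda x:cv2.resize(x,(400,380),interpolation=cv2.INTER_CUBIC)
a=np.hstack([f(s[140:205,265:335]),f(S2[222:292,300:375])])
cv2.imwrite("pics/k2.png",a[...,::-1]);print(proj(c,[429,-105,94]),proj(c,[630,-225,34]))
E
```

```text
time: 10.98
eef_pos: [428.7, -105.0, 242.0]
eef_rot: [[-0.091, 0.996, -0.0], [0.996, 0.091, 0.0], [0.0, -0.0, -1.0]]
contact_force: [0.8, -0.4, -0.8]
finger_gap: 0.998
gripper_force: 0.0
[318.18985545 184.03766581] [442.29605588 261.81722746]
```

View pics/k2.png

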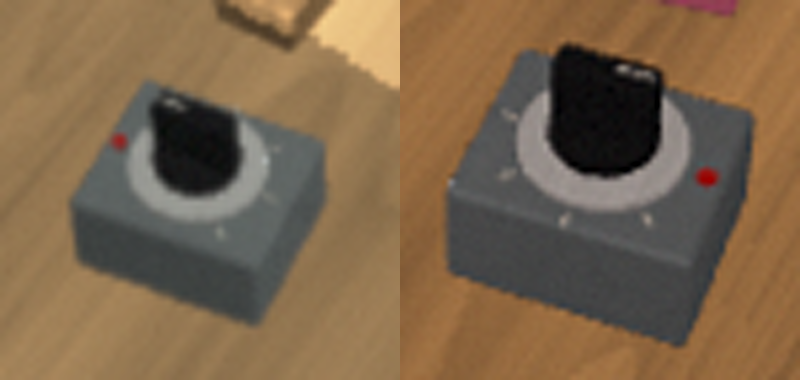

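```bash
python3 -m handwheel '-.055 .075 0 0 0 0;-.11 .15 0 0 0 0;-.165 .225 0 0 0 0;-.22 .3 0 0 0 0;-.275 .375 0 0 0 0' >/dev/null
python3 -m handwheel '-.055 .075 0 0 0 0;-.07 .0975 0 0 0 0;-.07 .0975 0 0 0 0;-.07 .0975 0 0 0 0;-.07 .0975 0 0 0 0'
python3 - <<'E'
from h import *
c=bot.get_calibration("wrist");im=bot.capture("wrist");cv2.imwrite("pics/w3.png",im[...,::-1])
np.savez("w3.npz",im=im,**{k:np.array(v) for k,v in c.items()})
E
```

```text
time: 11.97
eef_pos: [628.6, -223.9, 241.6]
eef_rot: [[-0.095, 0.996, -0.002], [0.996, 0.095, 0.001], [0.002, -0.002, -1.0]]
contact_force: [-0.1, 0.1, 0.2]
finger_gap: 0.999
gripper_force: 0.0
```

View pics/w3.png

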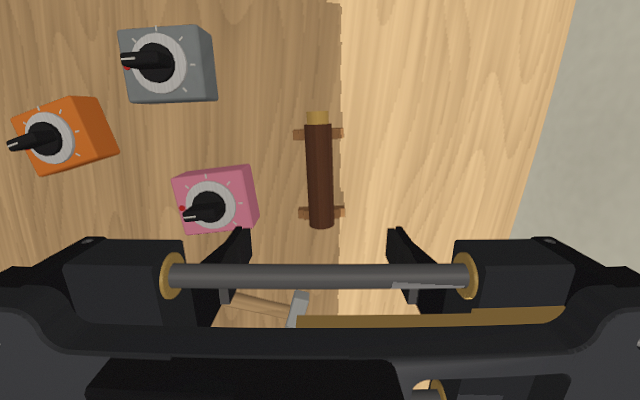

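The grey knob at (150,62) has its mark pointing left, above the red dot at (126,68). The handle runs from the brass at (317,117) to the butt at (321,222).

Run:
```python
from h import *
d=np.load("w3.npz");c={k:d[k] for k in("intrinsics","k1","cam_to_world")};im=d["im"]
D=bot.get_calibration("side")
q=lambda x,y:plane(D,300+(x-400)*75/400,222+y*70/380,94)
a,b=q(565,48),q(660,77);v=b-a;print("bar side view",np.linalg.norm(v),np.degrees(np.arctan2(v[1],v[0])))
hsv=cv2.cvtColor(im,cv2.COLOR_RGB2HSV)
w=((im.max(2)<95)&(im[...,0]>im[...,2].astype(int)+12)).astype(np.uint8);w[:,:290]=0;w[:,350:]=0;w[:105]=0;w[235:]=0
w=cv2.morphologyEx(w,cv2.MORPH_OPEN,np.ones((5,5)))
n,l,st,ce=cv2.connectedComponentsWithStats(w);i=1+st[1:,4].argmax();print(st[i],ce[i])
rows=[(y,np.where(l[y]==i)[0]) for y in range(st[i,1]+4,st[i,1]+st[i,3]-4,8)]
for y,x in rows: print(y,x.min(),x.max(), end=" | ")
# axis: plane tangency: midline of limbs, z~34 approx (edges at about axis height)
pts=np.array([plane(c,(x.min()+x.max())/2,y,36)[:2] for y,x in rows if 135<y<200 or 1])
vx,vy,x0,y0=cv2.fitLine(pts.astype(np.float32),cv2.DIST_HUBER,0,.01,.01).ravel();print("\naxis",vx,vy,x0,y0,np.degrees(np.arctan2(vy,vx)))
print("width",[round(np.linalg.norm(plane(c,x.min(),y,36)-plane(c,x.max()+1,y,36)),1) for y,x in rows])
print("brass far",plane(c,317.5,110.5,48),plane(c,317.5,110.5,34),"wood/brass",plane(c,317.5,123.5,52),"butt top",plane(c,321,228,34))
for p in [(317,123),(317,112),(321,228)]:print(im[p[1]-3:p[1]+4,p[0]].tolist())
```

```text
bar side view 37.78657545906756 -174.730729186821
[ 304  125   30  104 2657] [319.3312006  175.01919458]
129 304 331 | 137 305 331 | 145 305 331 | 153 306 331 | 161 306 331 | 169 307 332 | 177 307 332 | 185 308 332 | 193 308 332 | 201 308 332 | 209 308 333 | 217 309 333 | 
axis 0.13230667 -0.99120885 630.0387 -223.93733 -82.39709
width [np.float64(36.3), np.float64(35.2), np.float64(35.5), np.float64(34.5), np.float64(34.7), np.float64(35.0), np.float64(35.3), np.float64(34.2), np.float64(34.5), np.float64(34.8), np.float64(36.6), np.float64(35.5)]
brass far [ 619.98017863 -142.27395324   48.        ] [ 619.92332261 -142.19184432   34.        ] wood/brass [ 621.44268805 -157.67210143   52.        ] butt top [ 640.18372909 -303.67013704   34.        ]
[[165, 132, 71], [166, 132, 72], [166, 133, 72], [167, 134, 72], [144, 112, 60], [75, 45, 32], [79, 47, 32]]
[[155, 125, 89], [156, 126, 87], [164, 132, 79], [167, 134, 72], [167, 134, 72], [167, 134, 72], [167, 134, 72]]
[[79, 48, 33], [80, 50, 34], [79, 47, 32], [76, 45, 31], [128, 97, 66], [161, 130, 92], [165, 135, 95]]
```

Run:
```python
from h import *
s=bot.read_state();print(s["eef_pos"],tool(np.array([631,-229,16])-s["eef_pos"]))
```

```text
[ 628.64091773 -223.81514929  241.98127453] [-0.01416602  0.00563512  0.56492696]
```

```bash
python3 -m handwheel '-.014 .0055 .06 0 0 -.048;-.014 .0055 .14 0 0 -.048;-.014 .0055 .22 0 0 -.048;-.014 .0055 .3 0 0 -.048;-.014 .0055 .37 0 0 -.048' >/dev/null
python3 -m handwheel '0 0 .06 0 0 0;0 0 .12 0 0 0;0 0 .165 0 0 0;0 0 .194 0 0 0;0 0 .194 0 0 0'
python3 -m handwheel '0 0 0 0 0 0;0 0 0 0 0 0;0 0 0 0 0 0;0 0 0 0 0 0;0 0 0 0 0 0' 0 40 >/dev/null
python3 -m handwheel '0 0 0 0 0 0;0 0 0 0 0 0;0 0 0 0 0 0;0 0 0 0 0 0;0 0 0 0 0 0'
python3 -m handwheel '0 0 0 0 0 0;0 0 0 0 0 0;0 0 0 0 0 0;0 0 0 0 0 0;0 0 0 0 0 0'
```

```text
time: 12.85
eef_pos: [630.4, -228.7, 14.4]
eef_rot: [[-0.132, 0.991, -0.005], [0.991, 0.132, 0.003], [0.003, -0.005, -1.0]]
contact_force: [0.6, 1.2, 0.6]
finger_gap: 1.004
gripper_force: 0.0
time: 13.68
eef_pos: [632.7, -230.3, 16.5]
eef_rot: [[-0.131, 0.991, -0.0], [0.991, 0.131, 0.0], [0.0, -0.0, -1.0]]
contact_force: [-1.0, 0.2, 0.5]
finger_gap: 0.403
gripper_force: 40.0
time: 14.1
eef_pos: [632.8, -230.3, 16.6]
eef_rot: [[-0.131, 0.991, -0.0], [0.991, 0.131, 0.0], [0.0, -0.0, -1.0]]
contact_force: [-0.3, -0.3, 0.3]
finger_gap: 0.402
gripper_force: 40.0
```

```bash
python3 -m handwheel '0 0 -.04 0 0 0;0 0 -.12 0 0 0;0 0 -.2 0 0 0;0 0 -.28 0 0 0;0 0 -.36 0 0 0' >/dev/null
python3 -m handwheel '.05 .01 -.05 0 0 0;.13 .025 -.1 0 0 0;.21 .04 -.1 0 0 0;.29 .055 -.1 0 0 0;.357 .0685 -.1 0 0 0' >/dev/null
python3 -m handwheel '.08 .015 0 0 0 0;.16 .03 0 0 0 0;.24 .045 0 0 0 0;.31 .06 0 0 0 0;.357 .0685 0 0 0 0' >/dev/null
python3 -m handwheel '0 0 0 0 0 .12;0 0 0 0 0 .24;0 0 0 0 0 .36;0 0 0 0 0 .47;0 0 0 0 0 .47'
python3 - <<'E'
from h import *
c=bot.get_calibration("wrist");im=bot.capture("wrist");cv2.imwrite("pics/w4.png",im[...,::-1])
np.savez("w4.npz",im=im,**{k:np.array(v) for k,v in c.items()})
s=bot.read_state();print(s["eef_pos"])
E
```

```text
time: 15.77
eef_pos: [649.4, 60.3, 200.1]
eef_rot: [[0.236, 0.972, -0.001], [0.972, -0.236, 0.0], [-0.0, -0.001, -1.0]]
contact_force: [0.1, -0.2, -1.2]
finger_gap: 0.4
gripper_force: 40.0
[649.39305012  60.17861704 200.09470061]
```

View pics/w4.png

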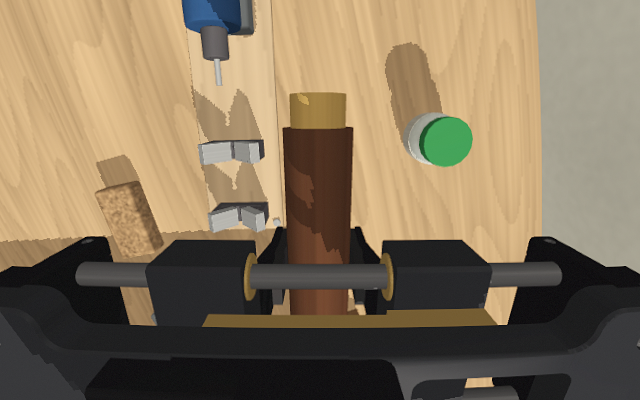

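The V-supports are at (232,150) and (238,216), the drill bit tip is at (219,85), and the held handle spans (320,95–315).

Run:
```python
from h import *
im=np.load("w4.npz")["im"]
a=cv2.resize(im[45:145+90,190:285][:100],None,fx=6,fy=6,interpolation=cv2.INTER_CUBIC)
b=cv2.resize(im[130:235,190:285],None,fx=5.6,fy=5.6,interpolation=cv2.INTER_CUBIC)
cv2.imwrite("pics/v.png",b[...,::-1]);print(b.shape)
```

```text
(588, 532, 3)
```

View pics/v.png

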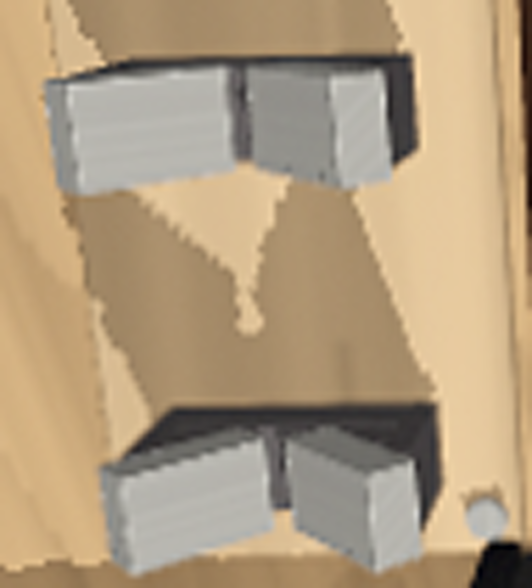

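The upper V-edges (±26 mm, z = 60) of the far support, in crop pixels, are left (65,83)–(77,192) and right (333,75)–(342,187). For the near support they are left (116,467)–(131,575) and right (366,472)–(379,570).

```bash
cat > v.py <<'E'
from h import *
d=np.load("w4.npz");c={k:d[k] for k in("intrinsics","k1","cam_to_world")};im=d["im"]
px=np.array([(65,83),(77,192),(116,467),(131,575),(333,75),(342,187),(366,472),(379,570)])/5.6+[190,130]-.4
W=np.array([plane(c,*p,60)[:2] for p in px])
J=np.array([(x,y) for y in(26,-26) for x in(52,30,-30,-52)],float)
mW,mJ=W.mean(0),J.mean(0);U,_,Vt=np.linalg.svd((W-mW).T@(J-mJ));R=U@Vt
print("jig",mW,"angle",np.degrees(np.arctan2(R[1,0],R[0,0])));print(np.round((W-mW)@R-J,1).tolist())
tip=plane(c,219.5,85,60)[:2];print("tip in jig",R.T@(tip-mW))
# handle in hand: edges by row
s=bot.read_state();zh=s["eef_pos"][2]+18
pts=[]
g=im.astype(int);
for y in range(140,215,8):
    row=(g[y,270:370,0]<130)&(g[y,270:370,0]>g[y,270:370,2]+15)
    x=np.where(row)[0]+270;a,b=plane(c,x.min(),y,zh+3),plane(c,x.max()+1,y,zh+3);pts.append((a+b)[:2]/2);print(y,x.min(),x.max(),round(np.linalg.norm(a-b),1),end="|")
vx,vy,x0,y0=cv2.fitLine(np.float32(pts),cv2.DIST_HUBER,0,.01,.01).ravel();t=np.array([vx,vy])*np.sign(vy)
print("\nhandle angle",np.degrees(np.arctan2(t[1],t[0])))
e=s["eef_pos"];f=plane(c,318,93.5,zh+8)[:2];w=plane(c,318,127.5,zh+18)[:2]
print("tcp along",(np.array(e[:2])-f)@t,"from ferrule (86);",(np.array(e[:2])-w)@t,"from wood end (70); lateral",(e[:2]-np.array([x0,y0]))@[-t[1],t[0]])
print("jig shift world",mW-e[:2],e)
E
python3 v.py
```

```text
jig [551.13322175  80.02590596] angle 77.24919323383685
[[-0.6, 0.3], [-0.0, 0.7], [1.9, 0.4], [-0.7, 0.4], [-0.3, -0.4], [-0.1, -0.3], [0.0, -0.1], [-0.2, -1.0]]
tip in jig [111.60621062  -0.59706473]
140 283 352 35.2|148 283 352 35.5|156 284 351 34.8|164 284 351 35.1|172 284 351 35.3|180 285 351 35.1|188 285 350 34.9|196 285 350 35.2|204 286 350 35.0|212 286 350 35.3|
handle angle 76.65872
tcp along -88.53358116641508 from ferrule (86); -73.57168330294762 from wood end (70); lateral 0.3625153434307702
jig shift world [-98.25982837  19.84728892] [649.39305012  60.17861704 200.09470061]
```

The jig fit agrees: bit tip at 111.6 mm (expected 112), residuals under 2 mm. I'll move over it and descend.

```bash
python3 -m handwheel '-.003 -.05 0 0 0 -.009;-.008 -.11 0 0 0 -.009;-.013 -.17 0 0 0 -.009;-.0174 -.22 0 0 0 -.009;-.0174 -.2505 0 0 0 -.009' >/dev/null
python3 -m handwheel '0 0 .04 0 0 0;0 0 .1 0 0 0;0 0 .17 0 0 0;0 0 .24 0 0 0;0 0 .3 0 0 0' >/dev/null
python3 -m handwheel '0 0 .03 0 0 0;0 0 .05 0 0 0;0 0 .065 0 0 0;0 0 .075 0 0 0;0 0 .075 0 0 0'
python3 -m handwheel '0 0 0 0 0 0;0 0 0 0 0 0;0 0 0 0 0 0;0 0 0 0 0 0;0 0 0 0 0 0'
```

```text
time: 17.07
eef_pos: [550.9, 76.8, 50.4]
eef_rot: [[0.228, 0.974, 0.0], [0.974, -0.228, -0.0], [0.0, 0.0, -1.0]]
contact_force: [0.8, 0.3, -1.0]
finger_gap: 0.401
gripper_force: 40.0
time: 17.48
eef_pos: [551.0, 76.9, 51.0]
eef_rot: [[0.228, 0.974, 0.001], [0.974, -0.228, -0.0], [0.0, 0.001, -1.0]]
contact_force: [-0.2, -0.9, -1.4]
finger_gap: 0.403
gripper_force: 40.0
```

```bash
python3 -m handwheel '0 0 .005 0 0 0;0 0 .01 0 0 0;0 0 .015 0 0 0;0 0 .02 0 0 0;0 0 .02 0 0 0'
python3 -m handwheel '0 0 .001 0 0 0;0 0 .002 0 0 0;0 0 .003 0 0 0;0 0 .004 0 0 0;0 0 .004 0 0 0'
```

```text
time: 17.9
eef_pos: [550.4, 76.9, 42.5]
eef_rot: [[0.228, 0.974, -0.001], [0.974, -0.228, -0.0], [-0.0, -0.001, -1.0]]
contact_force: [-1.1, 0.2, 0.5]
finger_gap: 0.399
gripper_force: 40.0
time: 18.32
eef_pos: [550.4, 76.9, 42.4]
eef_rot: [[0.228, 0.974, -0.0], [0.974, -0.228, -0.0], [-0.0, -0.0, -1.0]]
contact_force: [-3.6, 0.6, 11.5]
finger_gap: 0.404
gripper_force: 40.0
```

```bash
python3 -m handwheel '0 -.0008 .0005 0 0 0;0 -.0012 .001 0 0 0;0 -.0012 .001 0 0 0;0 -.0012 .001 0 0 0;0 -.0012 .001 0 0 0' |sed -n 1,4p
python3 -m handwheel '0 0 0 0 0 0;0 0 0 0 0 0;0 0 0 0 0 0;0 0 0 0 0 0;0 0 0 0 0 0'
python3 - <<'E'
from h import *
s=bot.read_state();print(s["moment"])
c=bot.get_calibration("wrist");im=bot.capture("wrist");S=bot.capture("side")
f=lambda x:cv2.resize(x,(400,380),interpolation=cv2.INTER_CUBIC)
cv2.imwrite("pics/fin.png",np.hstack([cv2.resize(im,(400,250)),cv2.resize(S[200:360,120:376],(400,250))])[...,::-1])
E
```

```text
time: 18.73
eef_pos: [550.5, 76.9, 42.4]
eef_rot: [[0.228, 0.974, 0.001], [0.974, -0.228, -0.0], [-0.0, 0.001, -1.0]]
contact_force: [-3.1, -0.7, 12.8]
time: 19.15
eef_pos: [550.5, 76.9, 42.4]
eef_rot: [[0.227, 0.974, 0.001], [0.974, -0.227, -0.0], [-0.0, 0.001, -1.0]]
contact_force: [-3.6, 0.3, 13.8]
finger_gap: 0.404
gripper_force: 40.0
[-0.06480989  0.59172632  0.25405488]
```

View pics/fin.png

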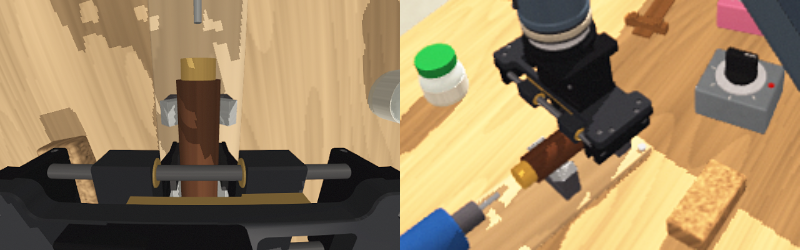

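The picture shows the handle centred in the V (180,60–200 in the left pane), its brass end facing the bit at (198,10). Contact is at the expected height of about 60 mm, with a 13.8 N push.

```bash
python3 -c "
from plant import bot
print(bot.hand_in())"
```

```text
the job is handed in; nothing more can be done
None
```

The job is handed in, with no verdict reported: the knob is turned to its off stop, and the handle is seated in the V with its brass end to the drill, still held and pressed with about 14 N.

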